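# Hold the sprung inspection-box cover at its set angle with a pry tool

## Robot

A 6-joint arm with a two-finger parallel gripper is mounted at the origin on the work surface. World frame = base frame: x ahead of the robot, y to its left, z up, the work surface at z = 0. Lengths are in m, angles in rad, forces in N, time in s.
With the tool pointing down it reaches from about 0.425 to 0.95 m from the base axis. Payload 3.5 kg.
Tool frame: the origin (TCP) lies between the finger pads; the fingertips stand 19 mm ahead of it and the grasp point (between the pads) is the TCP; y points along the fingers, z is the direction in which the jaws open and shut, and the axes are right-handed (so a half turn about y gives the same grasp; the last joint's range is limited). The gripper opens to 85 mm and grips with 20 to 120 N. Pads are 22 mm wide; open, the fingers measure 114 mm over their backs; the gripper's body (76 mm by 85 mm) begins 54 mm behind the grasp point. The pads swing forward as they close: fully open they stand 13 mm farther back than shut.
Start: joints at [-1.364, 0.286, 1.577, -0, 1.279, -0.15], TCP at [0.236, -0.632, 0.25] pointing down, gripper open.
Joint ranges: [-2.77, 2.77], [-0.9, 2.22], [0.21, 2.48], [-1.53, 4.67], [0.24, 2.81], [-2.84, 2.84]. Speed limits (rad/s): [2.79, 2.79, 3.14, 3.14, 3.14, 3.14].

## Interface

Orientations are given as a unit quaternion [x, y, z, w].
In Python, from plant import get_state, read_camera, camera_model, sign_off gives the robot as it stands.
- The arm moves only by the tool carry_out, never from a script. Its argument "moves" is a list of rows, each a list of 7 numbers: the turn, a rotation vector about the tool's x, y, z in rad, then the shift along the tool's x, y, z in m, then the closure, from -1 (fully open) to 1 (shut). In form: [[wx, wy, wz, dx, dy, dz, jaw], ...]. A call has 1 to 10 rows; each row shifts and turns the commanded pose from where the row before left it, along the tool's axes as they then stand; what a row does not reach is not made up. A row lasts 1/8 s, in which the tool goes at most 62.5 mm and 10.7 degrees, less where a joint would pass 70% of its speed; a pose out of reach is approached as far as the arm can. A call is refused whole if a number of a shift passes 0.0625 or a number of a turn 0.188, either way. A call with a gripper value outside its range is refused whole. The fingers move at their own pace and stop on an object; "squeeze" is the grip in N (left out, the last holds). Time passes only in rows, so rows that do not move let the fingers close. It gives the time, the measured TCP pose, the force and the opening at its end, in the units of the state.
- get_state(): the state, without advancing time (a new reading comes with each control period).
- read_camera(name): name is "side" or "top" or "wrist"; returns the picture (420x560x3 uint8, blue, green, red); there is no depth.
- camera_model(name): a dict with "camera_matrix" (3x3 intrinsics, pixels), "pose" (4x4, takes a point from camera to world coordinates). Camera axes: x right, y down, z forward; pixel columns grow to the right and rows downward; lengths in m; the calibration is good to about 2 mm. A picture is of the moment at which its call begins: read the wrist's pose just before it. camera_model takes no time and is no camera call; for the wrist camera it gives the pose at the moment of the call.
- sign_off(): hands the job in, once; it reports no verdict.
The state is a dict: "time": time; "qpos": joint angles; "dq": joint speeds; "joint_efforts": joint torques, N m; "eef_pos": TCP position; "tcp_rot": TCP orientation; "contact_force": force on the tool from outside, world axes, zero at the start; "wrist_torque": the same for the moment, N m; "opening": opening from 0.0 (shut) to 1.0 (fully open).
Only numpy, scipy, OpenCV 4.12 (cv2) and the standard library are available. Lean on these libraries where they do the work, as an engineer would, in place of code of your own. Each camera call takes 0.05 s, during which the arm holds its last target. There are 200 camera calls.

## Task

Pick up the flat-bladed pry tool, push its blade into the slot at the front of the inspection box, under the sprung cover, and lever the cover up until it lies parallel with the pointer arm at the box's side, so that the casting inside can be inspected. Finish while still holding it there: the tool stays gripped and the blade alone carries the cover. Keep the gripper itself off the cover, do not shift the pointer, and leave everything else on the bench where it is.

Things in the scene. Friction and masses are not known exactly. Their poses are not given: they have to be found in the camera images.
- box: fixed grey steel box, outer 160 deep (x) x 180 wide (y) x 100 high, walls 6 thick, open on top under the cover. Origin: centre of its underside, on the table; +x points from the slotted front into the box, z up. A casting stands inside, below 60 above the table. At its side y = +104 stands a thin guide arc, and at y = +112 the pointer arm
- slot (a point): middle of the pry slot, on the outer face of the box's front wall (box x = -80, 93 above the table). The slot is 80 wide and 14 high: from 86 above the table to the shut cover's underside at 100. Its axes are the box's
- hinge (a point): on the hinge axis of cover and pointer, above the middle of the box's back wall (box x = +80, 103 above the table); the axis runs along the box's y
- pry_tool: loose pry tool, about 120 g. Wooden handle 110 long, 20 wide, 26 high; flat steel blade 24 wide, 3 thick, lying level, its mid-plane 13 above the handle's underside. Origin: underside of the handle at the place to grip; +x points to the blade tip, +z up as it lies. Handle from x = -85 to +25, blade from +25 to +100
- pry_tip (a point): middle of the blade's tip edge, on the pry tool at x = +100, z = 13
- cover: sprung cover: aluminium plate 156 long, 180 wide, 6 thick, no handle. Origin on the hinge axis, in the plate's mid-plane; the plate runs along its -x, from 4 to 160 off the axis, and turns with joint lid. A spring and its weight shut it: about 3.5 N up at the front edge starts it, about 4 N holds it at 0.8 rad; let go, it falls shut
- lid (a joint): angle of the cover, rad: 0 = shut and level, grows as its front edge rises; stop at 1.25
- cover_edge (a point): middle of the cover's front edge, in the plate's mid-plane, 160 from the hinge axis
- pointer (a joint): angle of the pointer arm, rad, measured as that of the cover and about the same hinge axis: the angle at which the cover has to be held (0.4 to 0.8). It is stiff and stays where it is set. Its tip stands up to 230 above the table: pass well over it
- pointer_tip (a point): free end of the pointer arm: dark steel bar 172 long, 10 high, 4 thick with a round clamp, running from the hinge axis at the box's +y side
- screwdriver: bystander: round-handled screwdriver, 190 long, thin round shank, lying flat; leave alone (not the pry tool)
- casting_a: bystander: machined aluminium housing, flange 84 x 84, 38 high; leave alone
- casting_b: bystander: the same kind of housing; leave alone
- tape_roll: bystander: roll of clear tape lying flat, 84 across, 24 high; leave alone
- jar: bystander: jar 64 across, 85 high; leave alone
- plug_gauge: bystander: small steel plug gauge lying flat, 120 long, 16 high; leave alone
Things that resemble listed ones, but are neither listed nor needed, are in the scene too. Of the things like the pry_tool, leave any that is purple or red; of the rest the larger one is meant.

How it is judged:
On the way, in this order (a step that is already met when the one before it is completed fails the run):
1. the pry tool is lifted in the gripper (height (world z) of pry_tool above 0.05 m and contact force between the fingers and pry_tool above 2 N), for 0.2 s.
2. the cover is levered off its seat by the blade (value of joint lid above 0.1 rad and contact force between pry_tool and cover above 0.3 N), for 0.1 s.
At the end, for the whole second after the job is handed in: The cover stands still within 0.07 rad (4 degrees) of the pointer arm, resting on the blade of the pry tool, which the fingers grip over 50 mm above the table; gripper and arm do not touch the cover, the pointer tip is within 12 mm of where it was, each bystander within 30 mm (all of step 1 and angle between the x axis of cover_edge and the x axis of pointer_tip, either way round below 0.07 rad and contact force between pry_tool and cover above 0.5 N and contact force between each of the arm, the fingers and cover below 0.5 N and velocity of joint lid between -0.1 and 0.1 rad/s and distance of pointer_tip from where it was at the start of the episode below 0.012 m and distance of each of screwdriver, casting_a, casting_b, tape_roll, jar, plug_gauge from where it was at the start of the episode below 0.03 m); the arm keeps its last pose, push and grip.
It fails at once if the gripper or arm pushes the cover itself (contact force between any of the arm, the fingers and cover above 2 N).
It fails at once if the pointer arm is shifted (distance of pointer_tip from where it was at the start of the episode above 0.012 m).
It fails at once if a bystander is disturbed (distance of any of screwdriver, casting_a, casting_b, tape_roll, jar, plug_gauge from where it was at the start of the episode above 0.03 m).
It also fails if it takes over 54 s, if anything falls off the work surface, if the arm or the gripper's body presses on something with over 40 N, if the wrist force passes 120 N, or if a joint passes its speed limit or range.

## Working session

There is one attempt and no reset: what is moved stays moved. The work goes in short steps, Python scripts to look and compute and a tool call to move; the robot and the scene stay as the last step left them, time stands still between calls to the robot, and variables do not carry over. Pictures are saved under pics/ and viewed, about 8 in all and at most 12, crops included, and the job is handed in when it is done.

Besides the shell and the picture viewer there is one more tool, called after ">>>" as name(argument=value, ...) on one line, values as JSON. carry_out: Moves the arm, as the interface text tells. Its arguments: {"type":"object","properties":{"moves":{"type":"array","items":{"type":"array","items":{"type":"number"}}},"squeeze":{"type":"number"}},"required":["moves"]}

```bash
mkdir -p pics; ls; python3 - <<'E'
from plant import *
import cv2,numpy as np
s=get_state();print({k:np.round(v,3) for k,v in s.items()})
for n in ("top","side"):
    cv2.imwrite(f"pics/{n}0.png",read_camera(n))
    m=camera_model(n);print(n,np.round(m["camera_matrix"],1).tolist(),np.round(m["pose"],3).tolist())
E
```

```text
pics
{'time': np.float64(0.0), 'qpos': array([-1.364,  0.287,  1.578,  0.   ,  1.279, -0.15 ]), 'dq': array([ 0.   , -0.002,  0.001,  0.001, -0.001, -0.001]), 'joint_efforts': array([-1.0000e-03, -4.0599e+01, -2.9263e+01, -0.0000e+00,  6.0000e-03,
       -0.0000e+00]), 'eef_pos': array([ 0.236, -0.632,  0.249]), 'tcp_rot': array([-0.125,  0.697, -0.695,  0.125]), 'contact_force': array([0.218, 0.059, 0.536]), 'wrist_torque': array([-0.026, -0.036, -0.027]), 'opening': np.float64(0.998)}
top [[379.9, 0.0, 278.7], [0.0, 379.9, 208.4], [0.0, 0.0, 1.0]] [[0.009, -0.991, 0.133, 0.387], [-1.0, -0.007, 0.014, -0.032], [-0.013, -0.133, -0.991, 0.988], [0.0, 0.0, 0.0, 1.0]]
side [[442.0, 0.0, 278.0], [0.0, 442.0, 206.0], [0.0, 0.0, 1.0]] [[-0.986, -0.088, 0.142, 0.345], [-0.166, 0.614, -0.771, 0.778], [-0.019, -0.784, -0.62, 0.732], [0.0, 0.0, 0.0, 1.0]]
```

View pics/top0.png

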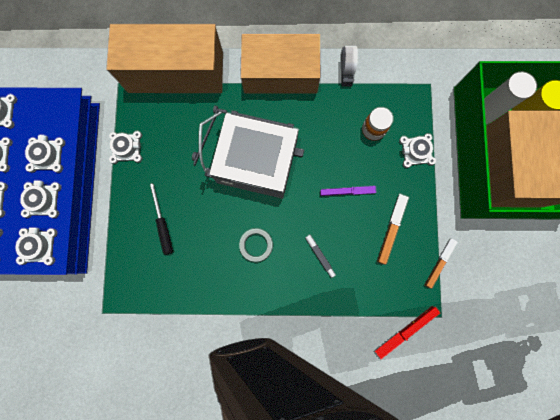

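View pics/side0.png

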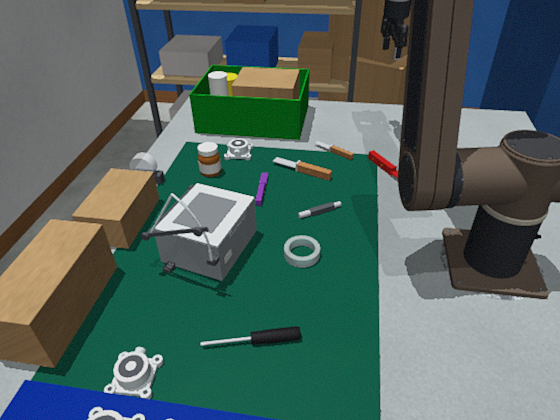

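The top view shows the box at about (255,152), its slotted front facing the robot (down in the image) and the arc and pointer at its left (+y). There are four candidates for the pry tool:
- large wood/white at (393,228)
- small wood/white at (441,263)
- purple at (348,190)
- red at (407,332)

Purple and red are excluded, so the larger of the other two, at (393,228), is the one meant. I'll confirm this in an enlarged crop.

```bash
python3 - <<'E'
import cv2,numpy as np
t=cv2.imread("pics/top0.png");s=cv2.imread("pics/side0.png")
r=lambda im,x,y,w,h:cv2.resize(im[y:y+h,x:x+w],(400,300),interpolation=cv2.INTER_CUBIC)
a=np.vstack([np.hstack([r(t,185,95,133,100),r(s,130,175,140,105)]),np.hstack([r(t,340,185,140,105),r(s,250,130,133,100)])])
cv2.imwrite("pics/crop1.png",a)
E
```

```text
(no output)
```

View pics/crop1.png

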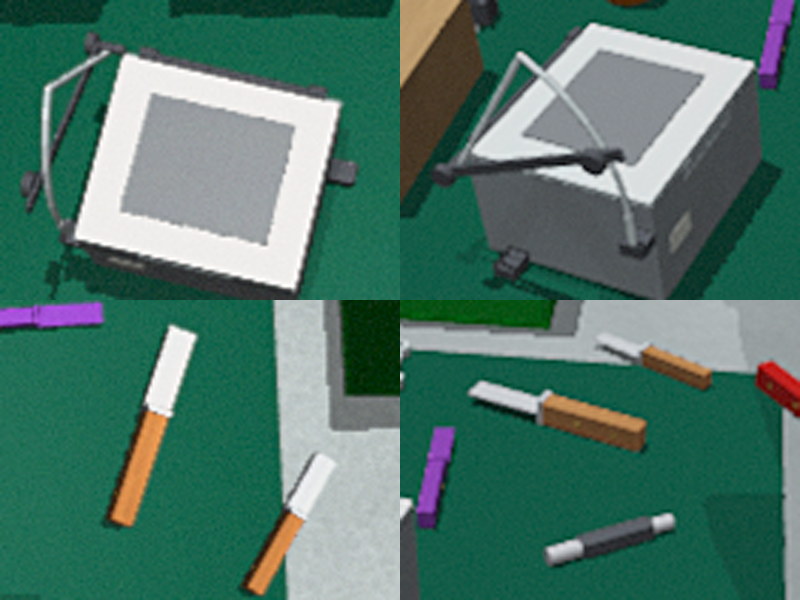

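The crop confirms the large wood/white tool: its handle is longer than the small one's, and the blade tip is at about top (404,196). The pointer tip with its round clamp is at top (195,163) and side (207,229). Next I fit the poses.

```bash
cat > h.py <<'E'
from plant import *
import numpy as np, cv2
from scipy.optimize import least_squares
from scipy.spatial.transform import Rotation as R
def proj(n,P,m=None):
    m=m or camera_model(n); T=np.linalg.inv(m["pose"]); p=(T[:3,:3]@np.atleast_2d(P).T+T[:3,3:]).T
    q=p@np.array(m["camera_matrix"]).T; return q[:,:2]/q[:,2:]
def W(x,y,a,P):
    P=np.atleast_2d(np.array(P,float)); c,s=np.cos(a),np.sin(a)
    return P@np.array([[c,s,0],[-s,c,0],[0,0,1]])+[x,y,0]
def cov(a,r,y): # box-frame point at r from hinge at cover angle a
    return [.08-r*np.cos(a),y,.103+r*np.sin(a)]
E
python3 - <<'E'
from h import *
f=133/400
tc=lambda l:np.array(l)*f+[185,95]
g=140/400
sc=lambda l:np.array(l)*g+[130,175]
C=[[.076,.09,.106],[.076,-.09,.106],[-.08,-.09,.106],[-.08,.09,.106]]
T=tc([[120,55],[341,102],[296,291],[76,237]]);S=sc([[70,152],[190,22],[355,65],[250,205]])
fun=lambda p:np.r_[(proj("top",W(*p,C))-T).ravel(),(proj("side",W(*p,C))-S).ravel()]
b=least_squares(fun,[.5,.05,-.2],loss='soft_l1');print("box",b.x,np.round(b.fun,1))
# pointer
pt=tc([[30,208]]);ps=sc([[221,155]])
pf=lambda a:np.r_[(proj("top",W(*b.x,[cov(a[0],.172,.112)]))-pt).ravel(),(proj("side",W(*b.x,[cov(a[0],.172,.112)]))-ps).ravel()]
q=least_squares(pf,[.6]);print("ptr",q.x,np.round(q.fun,1))
print("hinge", (proj("side",W(*b.x,[[.08,.112,.103]]))-[130,175])/g,(proj("top",W(*b.x,[[.08,.112,.103]]))-[185,95])/f)
# tool (top crop & side crop)
t2=lambda l:np.array(l)*g+[340,185]
s2=lambda l:np.array(l)*f+[250,130]
P=[[.1,.012,.0145],[.1,-.012,.0145],[-.085,.01,.026],[-.085,-.01,.026],[.025,.01,.026],[.025,-.01,.026]]
Tt=t2([[169,25],[197,35],[108,218],[131,225],[147,105],[169,111]])
Ss=s2([[469,95],[480,82],[641,133],[645,122]]) - np.array([400,0])*f
fun=lambda p:np.r_[(proj("top",W(*p,P))-Tt).ravel(),(proj("side",W(*p,P[:1]+P[1:2]))-Ss[:2]).ravel()]
t=least_squares(fun,[.35,-.35,-.2]);print("tool",t.x,np.round(t.fun,1))
E
```

```text
box [ 0.64603668  0.04130609 -0.22250644] [ 0.2 -0.8 -1.  -0.3 -0.8 -1.1 -1.4 -0.1  0.2 -0.5  0.6  0.   0.5 -1.4
  0.8 -1.1]
ptr [0.40198109] [-1.1  0.1  1.3 -0.7]
hinge [[ 49.77015826 170.51749655]] [[96.30197087 43.64943297]]
tool [ 0.46082659 -0.30652024 -0.35143935] [-0.1 -0.  -1.1 -0.3  0.1  0.3 -0.3  0.7  0.4 -1.2  0.2 -0.5  0.5 -1.
  0.8 -0.5]
```

```bash
cat >> h.py <<'E'
TOOL=(.4608,-.3065,-.3514); BOX=(.6460,.0413,-.2225)
def Rdown(yaw,sg,pitch=0):  # tool y down, jaw z along sg*(left of yaw); pitch>0: blade nose down
    f=np.array([np.cos(yaw),np.sin(yaw),0]);l=np.array([-f[1],f[0],0]);d=np.array([0,0,-1.])
    M=np.c_[np.cross(d,sg*l),d,sg*l]; return R.from_rotvec(l*pitch).as_matrix()@M
def delta(pos,M):
    s=get_state();C=R.from_quat(s["tcp_rot"]).as_matrix()
    print("pos",np.round(s["eef_pos"],4),"F",np.round(s["contact_force"],1),"t",round(float(s["time"]),2),"op",round(float(s["opening"]),3))
    print("turn",np.round(R.from_matrix(C.T@M).as_rotvec(),3),"shift after turn",np.round(M.T@(np.array(pos)-s["eef_pos"]),4))
E
python3 - <<'E'
from h import *
C=R.from_quat(get_state()["tcp_rot"]).as_matrix();print(np.round(C,3))
for sg in(1,-1): delta([TOOL[0],TOOL[1],.18],Rdown(TOOL[2],sg))
print(np.round(camera_model("wrist")["pose"],3))
E
```

```text
[[-0.937 -0.     0.349]
 [-0.349  0.002 -0.937]
 [-0.    -1.    -0.002]]
pos [ 0.2357 -0.6319  0.249 ] F [-0.3  0.8  0.1] t 0.1 op 1.003
turn [ 1.000e-03 -2.433e+00 -3.000e-03] shift after turn [0.0993 0.069  0.383 ]
pos [ 0.2357 -0.6319  0.249 ] F [-0.3  0.8  0.1] t 0.1 op 1.003
turn [0.002 0.708 0.   ] shift after turn [-0.0993  0.069  -0.383 ]
[[ 0.349 -0.905 -0.244  0.298]
 [-0.937 -0.338 -0.09  -0.609]
 [-0.001  0.26  -0.966  0.373]
 [ 0.     0.     0.     1.   ]]
```

>>> carry_out(moves=[[0,0.177,0,0,0,0,-1],[0,0.177,0,0,0,0,-1],[0,0.177,0,0,0,0,-1],[0,0.177,0,0,0,0,-1]])

```text
time: 0.6
eef_pos: [0.2357, -0.6321, 0.2495]
tcp_rot: [0.125, 0.696, -0.695, -0.126]
contact_force: [-0.7, -0.6, 0.6]
opening: 0.998
```

>>> carry_out(moves=[[0,0,0,-0.0125,0.009,-0.048,-1],[0,0,0,-0.0125,0.009,-0.048,-1],[0,0,0,-0.0125,0.009,-0.048,-1],[0,0,0,-0.0125,0.009,-0.048,-1],[0,0,0,-0.0125,0.009,-0.048,-1],[0,0,0,-0.0125,0.009,-0.048,-1],[0,0,0,-0.0125,0.009,-0.048,-1],[0,0,0,-0.0125,0.009,-0.048,-1],[0,0,0,0,0,0,-1],[0,0,0,0,0,0,-1]])

```text
time: 1.85
eef_pos: [0.4616, -0.3064, 0.1782]
tcp_rot: [-0.123, -0.696, 0.696, 0.123]
contact_force: [-0.5, 0.4, -1.0]
opening: 1.002
```

```bash
python3 - <<'E'
from h import *
delta([TOOL[0],TOOL[1],.18],Rdown(TOOL[2],-1)); print(np.round(get_state()["qpos"],3))
m=camera_model("wrist");im=read_camera("wrist")
P=[[.1,.012,.0145],[.1,-.012,.0145],[.025,.01,.026],[.025,-.01,.026],[-.085,.01,.026],[-.085,-.01,.026]]
u=proj("wrist",W(*TOOL,P),m);print(np.round(u,1))
np.save("m1.npy",m["pose"]);cv2.imwrite("pics/w1raw.png",im)
for p in u: cv2.circle(im,tuple(int(v) for v in np.round(p)),3,(255,0,255),1)
cv2.imwrite("pics/w1.png",im)
E
```

```text
pos [ 0.4616 -0.3064  0.1782] F [-0.5  0.4 -1. ] t 1.85 op 1.002
turn [-0.     0.001  0.   ] shift after turn [ 0.0008 -0.0018  0.0004]
[-0.769  0.093  1.938 -0.     1.11   1.153]
[[261.4  82.7]
 [289.3  82.7]
 [263.9 171.5]
 [286.5 171.5]
 [264.8 283.5]
 [285.3 283.5]]
```

View pics/w1.png

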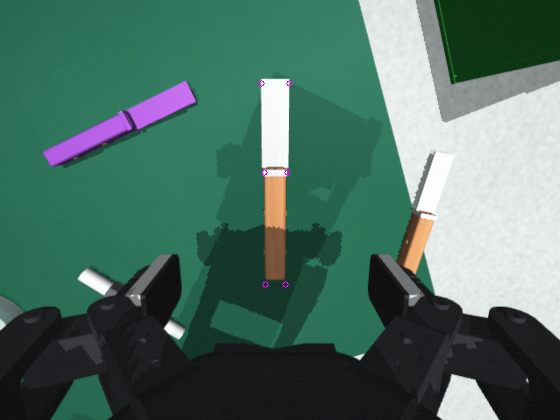

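The wrist view shows the pry tool centred laterally at u≈275, with the tip at row 79 and the handle end at row 280. Both are 3–4 px ahead of my fit, so the tool lies about 3 mm further forward. The fingers clear the gauge and the small tool. I'll correct for this and descend.

>>> carry_out(moves=[[0,0,0,-0.002,0.03,0,-1],[0,0,0,0,0.04,0,-1],[0,0,0,0,0.04,0,-1],[0,0,0,0,0.03,0,-1],[0,0,0,0,0.014,0,-1],[0,0,0,0,0,0,-1],[0,0,0,0,0,0,-1]])

```text
time: 2.78
eef_pos: [0.4645, -0.3082, 0.0259]
tcp_rot: [-0.125, -0.696, 0.697, 0.123]
contact_force: [-1.5, -0.8, 0.6]
opening: 0.999
```

>>> carry_out(moves=[[0,0,0,0,0,0,1],[0,0,0,0,0,0,1],[0,0,0,0,0,0,1],[0,0,0,0,0,0,1],[0,0,0,0,0,0,1],[0,0,0,0,0,0,1],[0,0,0,0,0,0,1],[0,0,0,0,0,0,1]], squeeze=80)

```text
time: 3.78
eef_pos: [0.464, -0.3073, 0.0249]
tcp_rot: [-0.124, -0.696, 0.696, 0.123]
contact_force: [0.1, -0.3, 5.9]
opening: 0.216
```

>>> carry_out(moves=[[0,0,0,0,-0.01,0,1],[0,0,0,0,-0.03,0,1],[0,0,0,0,-0.04,0,1],[0,0,0,0,-0.04,0,1],[0,0,0,0,-0.015,0,1],[0,0,0,0,0,0,1],[0,0,0,0,0,0,1]], squeeze=110)

```text
time: 4.65
eef_pos: [0.4626, -0.3061, 0.157]
tcp_rot: [0.122, 0.697, -0.695, -0.125]
contact_force: [0.7, -0.6, -1.6]
opening: 0.204
```

```bash
python3 - <<'E'
from h import *
M=Rdown(BOX[2],-1); p=W(*BOX,[[-.215,0,.16]])[0]; print(p)
delta(p,M); print(np.round(get_state()["qpos"],3))
E
```

```text
[0.4363     0.08874377 0.16      ]
pos [ 0.4626 -0.3061  0.157 ] F [ 0.7 -0.6 -1.6] t 4.65 op 0.204
turn [ 0.002 -0.129  0.004] shift after turn [ 0.1128 -0.003  -0.3793]
[-0.767  0.122  1.949 -0.     1.075  1.155]
```

>>> carry_out(moves=[[0,-0.0645,0,0,0,0,1],[0,-0.0645,0,0,0,0,1],[0,0,0,0.0141,0,-0.0474,1],[0,0,0,0.0141,0,-0.0474,1],[0,0,0,0.0141,0,-0.0474,1],[0,0,0,0.0141,0,-0.0474,1],[0,0,0,0.0141,0,-0.0474,1],[0,0,0,0.0141,0,-0.0474,1],[0,0,0,0.0141,0,-0.0474,1],[0,0,0,0.0141,0,-0.0474,1]])

```text
time: 5.9
eef_pos: [0.4357, 0.0893, 0.1574]
tcp_rot: [-0.077, -0.703, 0.703, 0.08]
contact_force: [0.7, 0.0, -1.3]
opening: 0.205
```

>>> carry_out(moves=[[0,0,0,0,0,0,1],[0,0,0,0,0,0,1]])

```text
time: 6.15
eef_pos: [0.4364, 0.0877, 0.1579]
tcp_rot: [-0.077, -0.703, 0.703, 0.079]
contact_force: [0.2, -0.6, -1.5]
opening: 0.204
```

```bash
python3 - <<'E'
from h import *
M=Rdown(BOX[2],-1); p=W(*BOX,[[-.215,0,.16]])[0]
delta(p,M); s=get_state();print(np.round(s["qpos"],3))
m=camera_model("wrist");im=read_camera("wrist");np.save("m2.npy",m["pose"]);cv2.imwrite("pics/w2raw.png",im)
C=R.from_quat(s["tcp_rot"]).as_matrix()
# expected tip edge & cover corners
tip=lambda v:s["eef_pos"]+C@[-.1,.012-.0015,v]
U=proj("wrist",[tip(.012),tip(-.012)]+list(W(*BOX,[[-.08,.09,.106],[-.08,-.09,.106],[.076,-.09,.106],[.076,.09,.106],cov(.4,.172,.112)])),m)
print(np.round(U,1))
for p in U: cv2.circle(im,tuple(int(v) for v in np.round(p)),3,(255,0,255),1)
cv2.imwrite("pics/w2.png",im)
sd=read_camera("side");cv2.imwrite("pics/s2raw.png",sd)
E
```

```text
pos [0.4364 0.0877 0.1579] F [ 0.2 -0.6 -1.5] t 6.15 op 0.204
turn [-0.001  0.001  0.003] shift after turn [ 0.0003 -0.0021 -0.001 ]
[-3.000e-02 -1.340e-01  2.202e+00 -1.000e-03  1.076e+00  1.762e+00]
[[ 306.9   32. ]
 [ 244.8   31.9]
 [  87.5  -24.5]
 [ 459.   -23.6]
 [ 527.4 -532.6]
 [  19.2 -535.6]
 [-119.  -132.2]]
```

View pics/w2.png

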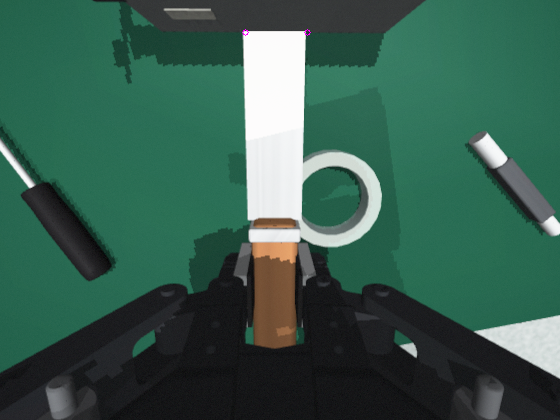

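The wrist view shows the blade tip at (245–307, 31), right where the grasp model puts it, so the tool is held straight. The box's front face lies square ahead. I'll lower to slot height and insert part way.

>>> carry_out(moves=[[0,0,0,0,0.03,0,1],[0,0,0,0,0.024,0,1],[0,0,0,0,0,0,1],[0,0,0,0,0,0,1],[0,0,0,-0.01,0,0,1],[0,0,0,-0.01,0,0,1],[0,0,0,-0.008,0,0,1],[0,0,0,0,0,0,1],[0,0,0,0,0,0,1]])

```text
time: 7.38
eef_pos: [0.4643, 0.0816, 0.1051]
tcp_rot: [-0.078, -0.703, 0.703, 0.079]
contact_force: [0.5, -0.2, -1.9]
opening: 0.209
```

```bash
python3 - <<'E'
from h import *
s=get_state();print(np.round(s["eef_pos"],4),np.round(s["contact_force"],1))
im=read_camera("side")
g=camera_model("side")
C=R.from_quat(s["tcp_rot"]).as_matrix();print(np.round(proj("side",[s["eef_pos"]+C@[-.1,.0105,0.012],s["eef_pos"]+C@[-.1,.0105,-0.012]])))
a=cv2.resize(im[150:300,130:330],(800,600),interpolation=cv2.INTER_CUBIC);cv2.imwrite("pics/s3.png",a)
E
```

```text
[0.4643 0.0816 0.1051] [ 0.5 -0.2 -1.9]
[[243. 220.]
 [238. 227.]]
```

View pics/s3.png

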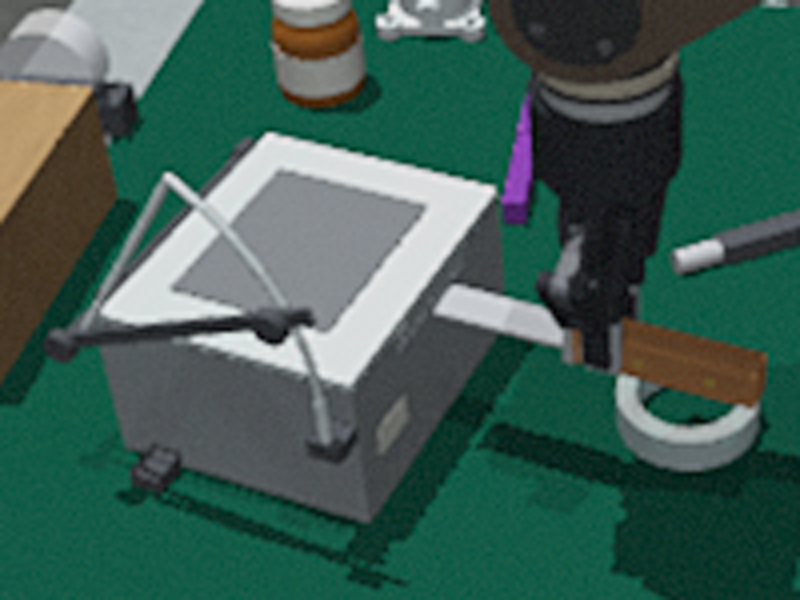

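The blade tip, at side crop (440,300), lines up with the middle of the box's front edge, just below the cover. It is about 7 mm short of the slot. I'll push it in.

>>> carry_out(moves=[[0,0,0,-0.005,0,0,1],[0,0,0,-0.005,0,0,1],[0,0,0,-0.005,0,0,1],[0,0,0,0,0,0,1]])

```text
time: 7.92
eef_pos: [0.4797, 0.0781, 0.1054]
tcp_rot: [0.079, 0.703, -0.703, -0.078]
contact_force: [-0.1, 0.2, -1.8]
opening: 0.211
```

>>> carry_out(moves=[[0,0,0,-0.005,0,0,1],[0,0,0,-0.005,0,0,1],[0,0,0,-0.005,0,0,1],[0,0,0,-0.005,0,0,1],[0,0,0,-0.006,0,0,1],[0,0,0,0,0,0,1],[0,0,0,0,0,0,1]])

```text
time: 8.8
eef_pos: [0.5044, 0.0725, 0.1052]
tcp_rot: [-0.078, -0.703, 0.703, 0.079]
contact_force: [0.9, 0.5, -1.6]
opening: 0.206
```

>>> carry_out(moves=[[0,0,0,0,-0.005,0,1],[0,0,0,0,-0.005,0,1],[0,0,0,0,-0.005,0,1],[0,0,0,0,-0.005,0,1],[0,0,0,0,-0.005,0,1],[0,0,0,0,-0.005,0,1],[0,0,0,0,-0.005,0,1],[0,0,0,0,0,0,1]])

```text
time: 9.8
eef_pos: [0.5042, 0.0726, 0.1406]
tcp_rot: [-0.078, -0.703, 0.703, 0.079]
contact_force: [0.7, -1.0, -6.3]
opening: 0.208
```

>>> carry_out(moves=[[0,0,0,0,-0.005,0,1],[0,0,0,0,-0.005,0,1],[0,0,0,0,-0.005,0,1],[0,0,0,0,-0.005,0,1],[0,0,0,0,0,0,1],[0,0,0,0,0,0,1]])

```text
time: 10.55
eef_pos: [0.5041, 0.0726, 0.1601]
tcp_rot: [0.078, 0.703, -0.703, -0.079]
contact_force: [-0.6, -1.0, -6.9]
opening: 0.209
```

```bash
python3 - <<'E'
from h import *
im=read_camera("side");cv2.imwrite("pics/s4raw.png",im);t=read_camera("top");cv2.imwrite("pics/t4raw.png",t)
a=cv2.resize(im[150:300,130:330],(800,600),interpolation=cv2.INTER_CUBIC);cv2.imwrite("pics/s4.png",a)
for l in(.3,.4,.5): print(l,np.round((proj("side",W(*BOX,[cov(l,.16,.09),cov(l,.16,-.09),cov(l,.172,.112)]))-[130,150])*4).tolist())
E
```

```text
0.3 [[331.0, 315.0], [484.0, 121.0], [329.0, 343.0]]
0.4 [[318.0, 289.0], [474.0, 98.0], [315.0, 315.0]]
0.5 [[303.0, 264.0], [461.0, 74.0], [298.0, 287.0]]
```

View pics/s4.png

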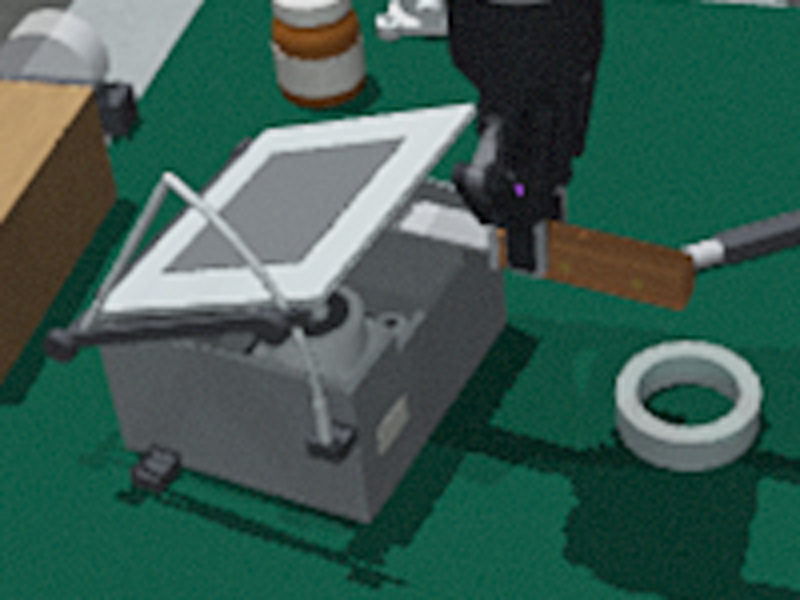

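The side view shows the cover carried by the blade tip, with its far corner at (475,107) and near corner at (325,298), so the lid is at about 0.37–0.38 rad. Nothing else touches it. To pin down the pointer angle, I'll overlay model lines for both.

```bash
python3 - <<'E'
from h import *
s=cv2.imread("pics/s4raw.png");t=cv2.imread("pics/t4raw.png")
def mk(im,n,x,y,w,h,W_,H_,K):
    k=W_/w;a=cv2.resize(im[y:y+h,x:x+w],(W_,H_),interpolation=cv2.INTER_CUBIC);b=a.copy()
    pr=lambda P:[tuple(int(v) for v in p) for p in np.round((proj(n,W(*BOX,P))-[x,y]+.5)*k)]
    for l,c in((.36,(0,255,255)),(.42,(255,0,255)),(.48,(255,255,0))):
        p=pr([cov(l,0,.112),cov(l,.172,.112)]);cv2.line(b,p[0],p[1],c,1)
        q=[np.array(cov(l,r,yy))+[-.003*-np.sin(l),0,.003*np.cos(l)] for r,yy in((.004,.09),(.16,.09),(.16,-.09),(.004,-.09))]
        p=pr(q);cv2.polylines(b,[np.array(p)],True,c,1)
    return np.hstack([a,b])
A=mk(s,"side",140,175,110,82,400,300,1);B=mk(t,"top",188,85,120,90,400,300,1)
cv2.imwrite("pics/ov.png",np.vstack([A,B]))
E
```

```text
(no output)
```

View pics/ov.png

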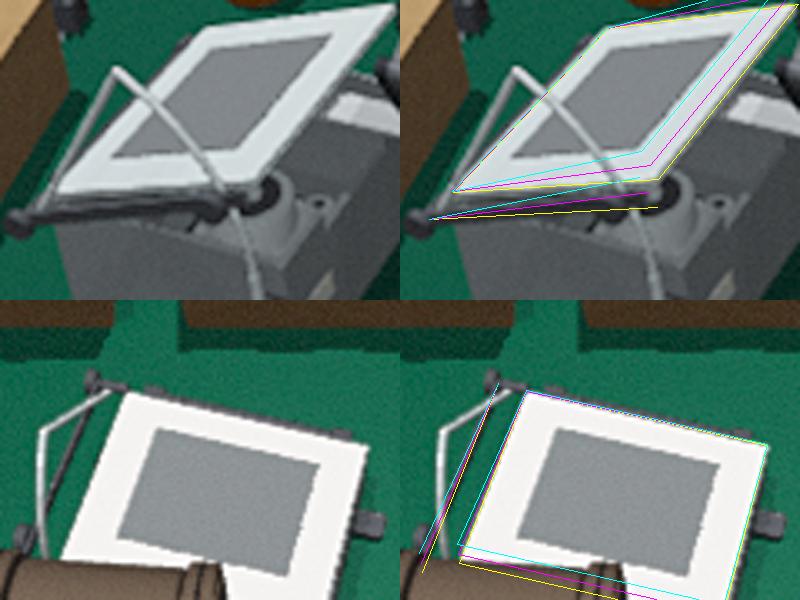

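```bash
python3 - <<'E'
from h import *
g=np.mean([cv2.cvtColor(cv2.imread(f"pics/{n}.png"),cv2.COLOR_BGR2GRAY).astype(float) for n in("side0","s2raw")],0)
m=camera_model("side")
xs=np.arange(154,194);ys=[]
for x in xs:
    c0=235.5-(x-146)*.1; r=np.arange(int(c0)-6,int(c0)+7); v=g[r,x]; w=np.clip(np.median(v)-10-v,0,None)
    k=np.argmin(v); sel=abs(r-r[k])<=2; w=np.clip(75-v,0,None)*sel; ys.append((w*r).sum()/max(w.sum(),1e-6))
ys=np.array(ys);print(np.round(ys,1))
p=np.polyfit(xs,ys,1)
for _ in range(5):
    e=ys-np.polyval(p,xs);k=abs(e)<.6;p=np.polyfit(xs[k],ys[k],1)
print("slope",p,k.sum())
for l in(.36,.38,.4,.42,.44,.46):
    q=proj("side",W(*BOX,[cov(l,0.02,.114),cov(l,.13,.114)]),m);print(l,np.round((q[1,1]-q[0,1])/(q[1,0]-q[0,0]),4),np.round(q[:,1]-np.polyval(p,q[:,0]),2))
E
```

```text
[234.3 234.1 234.  234.  233.8 233.8 233.8 233.8 233.6 233.5 233.2 233.
 232.9 232.9 232.6 232.7 232.6 232.7 232.4 232.1 232.  232.  232.  231.7
 231.3 231.3 231.4 231.3 231.3 231.3 231.1 231.2 231.1 231.1 230.6 230.5
 230.4 230.4 230.4 230.6]
slope [-1.04685572e-01  2.50378595e+02] 40
0.36 -0.05 [0.63 2.8 ]
0.38 -0.073 [0.48 1.72]
0.4 -0.0967 [0.32 0.63]
0.42 -0.1212 [ 0.16 -0.47]
0.44 -0.1463 [ 0.   -1.56]
0.46 -0.1723 [-0.16 -2.66]
```

>>> carry_out(moves=[[0,0,0,0,-0.003,0,1],[0,0,0,0,-0.003,0,1],[0,0,0,0,0,0,1],[0,0,0,0,0,0,1],[0,0,0,0,0,0,1],[0,0,0,0,0,0,1]])

```text
time: 11.4
eef_pos: [0.5044, 0.0725, 0.1662]
tcp_rot: [-0.078, -0.703, 0.703, 0.078]
contact_force: [1.2, 0.3, -6.0]
opening: 0.207
```

```bash
python3 - <<'E'
from h import *
s=get_state();print(s["eef_pos"],s["contact_force"],s["opening"],np.round(s["dq"],4))
im=read_camera("side");cv2.imwrite("pics/s5raw.png",im)
x,y,w,h=140,160,140,105;k=800/w
b=cv2.resize(im[y:y+h,x:x+w],(800,600),interpolation=cv2.INTER_CUBIC)
for l,c in((.36,(0,255,255)),(.41,(255,0,255)),(.46,(255,255,0))):
    q=[np.array(cov(l,r,yy))+[.003*np.sin(l),0,.003*np.cos(l)] for r,yy in((.16,.09),(.16,-.09))]
    p=[tuple(int(v) for v in z) for z in np.round((proj("side",W(*BOX,q))-[x,y]+.5)*k)];print(l,p)
    for z in p: cv2.circle(b,z,5,c,1)
cv2.imwrite("pics/s5.png",b)
E
```

```text
[0.50444679 0.07253038 0.16624163] [ 1.17672203  0.32266354 -5.99878004] 0.20655414461808774 [-0.0017 -0.0007  0.0003 -0.0003  0.0013 -0.0001]
0.36 [(405, 367), (626, 92)]
0.41 [(395, 348), (617, 75)]
0.46 [(383, 330), (608, 59)]
```

View pics/s5.png

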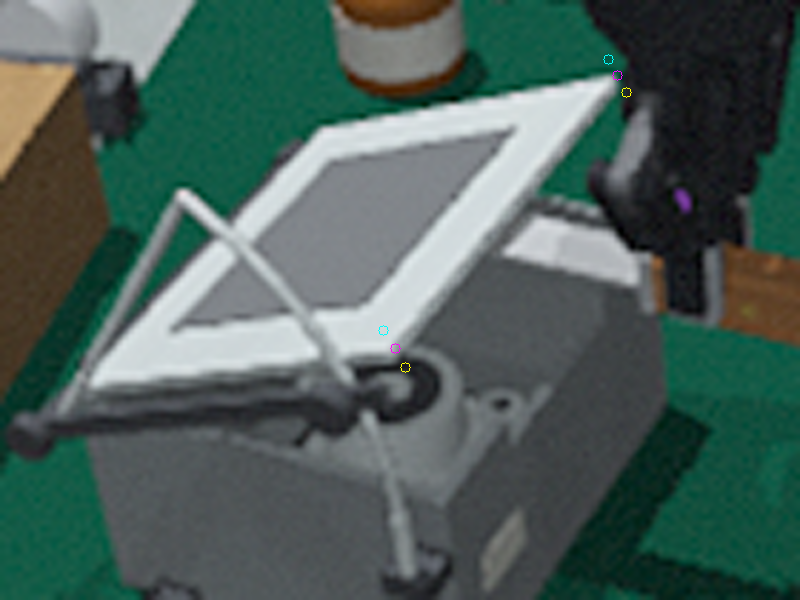

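The cover corners, at (617,75) and (397,350), sit on the 0.41 rad markers, against a pointer angle of about 0.407. The cover's side edge runs parallel to the pointer arm, and the gripper is clear of the cover. I'll hold for a second to check for creep.

>>> carry_out(moves=[[0,0,0,0,0,0,1],[0,0,0,0,0,0,1],[0,0,0,0,0,0,1],[0,0,0,0,0,0,1],[0,0,0,0,0,0,1],[0,0,0,0,0,0,1],[0,0,0,0,0,0,1],[0,0,0,0,0,0,1]])

```text
time: 12.45
eef_pos: [0.5045, 0.0725, 0.1663]
tcp_rot: [0.078, 0.703, -0.703, -0.078]
contact_force: [0.3, -0.1, -5.7]
opening: 0.205
```

```bash
python3 - <<'E'
from h import *
g=lambda i:cv2.cvtColor(i,cv2.COLOR_BGR2GRAY).astype(np.float32)[165:225,190:255]
sh,_=cv2.phaseCorrelate(g(cv2.imread("pics/s5raw.png")),g(read_camera("side")));print("cover shift px",np.round(sh,3))
s=get_state();print(s["eef_pos"],s["contact_force"])
if np.hypot(*sh)<.3: print(sign_off())
E
```

```text
cover shift px [ 0.012 -0.085]
[0.50450378 0.072509   0.16632133] [-0.24537073  0.7112593  -5.59054574]
the job is handed in; nothing more can be done
None
```

I gripped the large wood/white pry tool, pushed its blade about 35 mm into the slot and raised the cover on the blade. I handed the job in at about 12.5 s, still holding it there; sign-off gave no verdict.

**Angle:** the side image puts the cover at about 0.41 rad and the pointer at about 0.407 rad, well inside the 0.07 rad tolerance. An earlier, rougher reading of the pointer gave about 0.375. I took 0.407 from the line fit, which agrees with the first pose fit (0.402) and the stated 0.4 minimum.

**Hold:** over a 1 s hold the cover moved less than 0.1 px in the side camera. The wrist carried a steady 5.6–6 N downward, from the tool's weight plus the cover, with the tool gripped 166 mm above the table.

**Surroundings:** in the last side view the gripper is clear of the cover and the pointer looks where it was. I did not measure the pointer tip or the bystanders again at the end, but the moves never came near them.

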